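Cure a cemented beam-splitter cell on the UV table

ROBOT

A 6-joint arm with a two-finger parallel gripper is mounted at the origin on a cart in front of the work surface, level with it; the furniture and walls round the work are solid. World frame = base frame: x ahead of the robot, y to its left, z up, the work surface at z = 0. Lengths are in m, angles in rad, forces in N, time in s.
With the tool pointing down it reaches from about 0.35 to 0.95 m from the base axis. Payload 17.4 kg.
Tool frame: the origin (TCP) lies at the very end of the fingers, on their centre line; the grasp point (between the pads) lies 19 mm behind it; z points along the fingers, y is the line along which they close (so a half turn about z gives the same grasp; the last joint's range is limited). The gripper opens to 93 mm and grips with 3 to 60 N. Pads are 15 mm wide; open, the fingers measure 128 mm over their backs; the gripper's body (75 mm by 188 mm) begins 65 mm behind the grasp point.
Start: joints at [1.305, 0.116, 1.442, -0, 1.584, -0.038], TCP at [0.152, 0.658, 0.219] pointing down, gripper open.
Joint ranges: [-2.83, 2.83], [-0.83, 2.19], [0.07, 2.5], [-1.14, 4.28], [0.01, 3], [-2.97, 2.97]. Speed limits (rad/s): [1.89, 1.89, 2.22, 3.14, 3.14, 3.14].

INTERFACE

Orientations are given as [roll, pitch, yaw] about the fixed x, y, z axes, in that order (R = Rz(yaw) Ry(pitch) Rx(roll)).
In Python, from station import arm, cams, ticket gives the robot as it stands.
- The arm moves only by the tool arm_command, never from a script. Its argument "rows" is a list of rows, each a list of 7 numbers: the shift along the tool's x, y, z scaled (see below), then the turn, a rotation vector about the tool's x, y, z scaled (see below), then the opening, from 0 (shut) to 1 (fully open). In form: [[x, y, z, rx, ry, rz, grip], ...]. A call has 1 to 20 rows; each row is the pose to reach, as a shift and turn from the pose commanded when the call began, along the tool's axes at that moment; what a row does not reach only later rows make up. The controller multiplies each number of a shift by 120 mm and each number of a turn by 90 degrees. A row lasts 1/8 s, in which the tool goes at most 62.5 mm and 10.7 degrees, less where a joint would pass 70% of its speed; a pose out of reach is approached as far as the arm can. A call with a number of a shift or a turn outside -1 to 1 is refused whole. A call with a gripper value outside its range is refused whole. The fingers move at their own pace and stop on an object; the grip force is fixed at half the most. Time passes only in rows, so rows that repeat a pose let the fingers close. It gives the time, the measured TCP pose, the force, the opening and the grip force at its end, in the units of the state.
- arm.get_obs(): the state, without advancing time (a new reading comes with each control period).
- cams.camera(name): name is "side" or "top" or "wrist"; returns the picture (400x640x3 uint8, blue, green, red); there is no depth.
- cams.get_calibration(name): a dict with "fx", "fy", "cx", "cy" (pixels), "camera_from_world" (4x4, takes a point from world to camera coordinates); the wrist camera has in their place "mount" (4x4, takes a point from camera to tool coordinates, whose origin is the TCP and whose axes are the flange's). Camera axes: x right, y down, z forward; pixel columns grow to the right and rows downward; lengths in m; the calibration is good to about 2 mm. The wrist camera is an equidistant fisheye: a pixel r from the principal point sees the ray r / f radians off the axis. A picture is of the moment at which its call begins: read the wrist's pose just before it. get_calibration takes no time and is no camera call.
- ticket.job_done(): hands the job in; it is judged then, once.
The state is a dict: "clock": time; "joints": joint angles; "joint_velocities": joint speeds; "effort": joint torques, N m; "eef_pos": TCP position; "ee_rot": TCP orientation; "wrist_force": force on the tool from outside, world axes, zero at the start; "wrist_torque": the same for the moment, N m; "gripper_width": finger opening in m; "grasp_force": force on a finger pad.
Only numpy, scipy, OpenCV 4.12 (cv2) and the standard library are available. Lean on these libraries where they do the work, as an engineer would, in place of code of your own. Each camera call takes 0.05 s, during which the arm holds its last target. There are 200 camera calls.

TASK

Cure the freshly cemented prism cell on the UV table: lift the amber light hood off and stand it aside on the bench, fetch the cell from the parts tray and set it flat on the window inside the black bezel, then put the hood back down over it, fully seated round the bezel. Only once the hood is back on, flip the red guard cover on the start box all the way back until it stays open by itself, press the green button fully down, let it come up again and leave the cover open. Never press start with the hood off, do not tip the hood over, and leave the other things on the bench where they are.

Things in the scene. Friction and masses are not known exactly. Their poses are not given: they have to be found in the camera images.
- uv_table: fixed low white lamp housing, 150 mm (its x) by 120 mm (its y), flat deck 32 mm above the bench; a cable bend sticks out up to 35 mm behind it (+x). A black bezel, 73 x 61 mm outside (x by y), stands 5 mm above the deck round a violet window of 50 x 38 mm that is flush with the deck. Origin: centre of the underside, z up.
- uv_window (a point): centre of the window's top face, level with the deck, 32 mm above the bench; axes are the UV table's own
- light_hood: loose amber see-through hood, open below, 86 x 74 x 54 mm outside (x, y, z), 79 x 67 x 50 mm inside, about 160 g. Handle on top: black bar along x, 54 mm long, 12 mm wide (y), 68 to 80 mm above the lower edge. Origin: centre of the lower edge. It starts seated on the deck round the bezel (3 mm play each side): origin at uv_window, x axes parallel.
- prism_cell: loose cell, about 60 g: silver foot 42 x 30 x 5 mm (x, y, z) carrying a block 26 x 26 mm, top 27 mm up: black cheeks on the +-y sides, bluish glass between. Grip it across either 26 mm width, above the foot. Origin: centre of the underside. The foot fits inside the bezel with its long side along the window's (x along x, either way round), 4 mm play each side.
- parts_tray: fixed steel tray, 250 mm (its x) by 136 mm (its y), 28 mm high, floor 2 mm thick, free floor 218 x 104 mm. Its x runs roughly across the bench. The prism cell, part_a and collet_0 stand in a row along its x, about 72 mm apart, in any order. Origin: centre of the underside.
- start_box: fixed grey start box, 104 mm (its x) by 110 mm (its y), flat top 50 mm above the bench, hinge blocks to 59 mm; its front faces its -x; a cable bend sticks out up to 35 mm behind it. Origin: centre of the underside.
- guard_hinge (a point): middle of the guard cover's hinge axis, on the start box 34 mm behind its centre and 54 mm above the bench; axes are the start box's, the hinge runs along y
- guard_grip (a point): point midway between the guard cover's two side walls, where they can be pinched (black patches); moves with the cover. Shut, it lies 56 mm in front of the hinge and 20 mm above it.
- guard_cover (a joint): angle of the see-through red guard cover, rad: 0 shut, grows as the front swings up and back, stop at 1.92. A 60 g box open below and behind, 70 mm long from the hinge, 54 mm wide outside (y), top 31 mm above the hinge, 12 mm finger lip on the front. Light hinge: let go below about 0.9 rad it falls shut, above about 1.3 rad it falls open.
- start_button_top (a point): centre of the top of the green button, 28 mm across, 68 mm above the bench when up, in a steel collar 44 mm across and 12 mm high; 38 mm in front of the hinge; moves straight down
- start_button (a joint): how far the button is pressed, m: 0 up, 0.006 fully down (about 5 N); springs back
- part_a: bystander: loose silver block 28 x 45 x 18 mm in the tray; origin at the centre of the underside
- collet_0: bystander: loose steel collet, 25 mm across, 30 mm high, in the tray; origin at the centre of the underside
- flux_jar: bystander: loose amber jar with black lid, 46 mm across, 50 mm high, somewhere in the middle in front of the tray; origin at the centre of the underside
- sample_jar: bystander: loose clear jar with black lid, 36 mm across, 40 mm high, also in the middle in front of the tray; origin at the centre of the underside
- loupe: bystander: loose black eye loupe, 40 mm across, 38 mm high, near the front edge; origin at the centre of the underside
- grease_pot: bystander: loose white pot with blue lid, 52 mm across, 34 mm high, behind on the left; origin at the centre of the underside
- petri_dish: bystander: loose clear petri dish, 62 mm across, 16 mm high, behind on the right; origin at the centre of the underside
- black_tweezers: bystander: loose black tweezers lying flat, 13 x 127 x 9 mm, far left; origin at the centre of the underside. Taller fixed things (bottles, boxes, a bin, up to 200 mm high) stand along the back, all beyond x = 0.7
Not all that is in view belongs to the job. What is shaped like the start_box but yellow is not meant.

How it is judged:
By the outcome, as a careful person would: the job done as asked, in the order asked, and still so for the second after the job is handed in, with the robot touching nothing.
It also fails if it takes over 72 s, if anything falls off the work surface, if the arm or the gripper's body presses on something with over 40 N, if the wrist force passes 120 N, or if a joint passes its speed limit or range.

## Working session

There is one attempt and no reset: what is moved stays moved. The work goes in short steps, Python scripts to look and compute and a tool call to move; the robot and the scene stay as the last step left them, time stands still between calls to the robot, and variables do not carry over. Pictures are saved under pics/ and viewed, at most 10 in all, crops included, and the job is handed in when it is done.

Besides the shell and the picture viewer there is one more tool, called after "Emit:" as name([rows], argument=value, ...), one row to a line, values as JSON. arm_command: Moves the arm, as the interface text tells. Shifts and turns lie within -1 to 1; 1 stands for 120 mm of shift or 90 degrees of turn. Its arguments: {"type":"object","properties":{"rows":{"type":"array"}},"required":["rows"]}

```bash
ls; mkdir -p pics
python3 - <<'E'
from station import arm,cams
import cv2,numpy as np
np.set_printoptions(precision=4,suppress=True)
o=arm.get_obs();print(o)
for n in('top','side','wrist'):
    cv2.imwrite(f'pics/{n}0.png',cams.camera(n));print(n,cams.get_calibration(n))
E
```

```text
pics
{'clock': 0.0, 'joints': array([ 1.3052,  0.1165,  1.4423,  0.    ,  1.584 , -0.0378]), 'joint_velocities': array([ 0.001 , -0.    , -0.0008,  0.0002, -0.0001, -0.0002]), 'effort': array([ -0.0037, -72.1254, -62.2611,   0.0779,   0.0237,  -0.    ]), 'eef_pos': array([0.1524, 0.6574, 0.2179]), 'ee_rot': array([-3.1404, -0.0001,  2.9138]), 'wrist_force': array([ 0.9363, -0.0691,  0.0494]), 'wrist_torque': array([0.0183, 0.0001, 0.0378]), 'grasp_force': 0.0, 'gripper_width': 0.09275402498371346}
top {'fx': 377.4970155292993, 'fy': 377.4970155292993, 'cx': 315.45746256706786, 'cy': 200.77900096083897, 'camera_from_world': array([[-0.0258, -0.9993,  0.0281,  0.0676],
       [-0.9904,  0.0217, -0.1368,  0.5564],
       [ 0.1361, -0.0314, -0.9902,  1.1067],
       [ 0.    ,  0.    ,  0.    ,  1.    ]])}
side {'fx': 377.95582295070017, 'fy': 377.95582295070017, 'cx': 315.5658799968177, 'cy': 206.54266559782386, 'camera_from_world': array([[-0.8696, -0.4937,  0.0123,  0.4951],
       [-0.4422,  0.7673, -0.4645,  0.2398],
       [ 0.2199, -0.4094, -0.8855,  1.3546],
       [ 0.    ,  0.    ,  0.    ,  1.    ]])}
wrist {'fx': 309.70691628693146, 'fy': 309.70691628693146, 'cx': 320.7328454062581, 'cy': 203.0981198781564, 'mount': array([[-0.0006, -0.9619, -0.2734,  0.0763],
       [ 1.    , -0.0001, -0.0017,  0.0001],
       [ 0.0016, -0.2734,  0.9619, -0.1651],
       [ 0.    ,  0.    ,  0.    ,  1.    ]])}
```

View pics/top0.png

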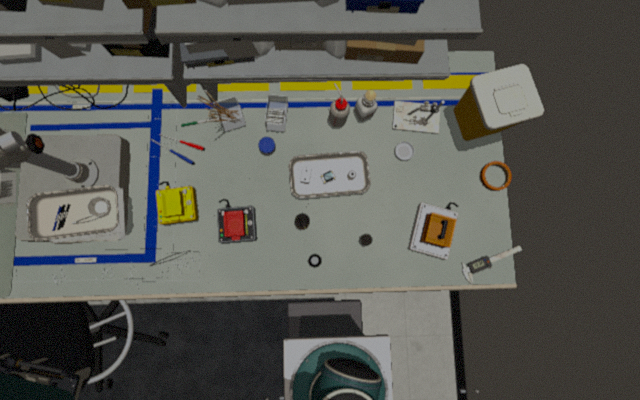

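View pics/side0.png

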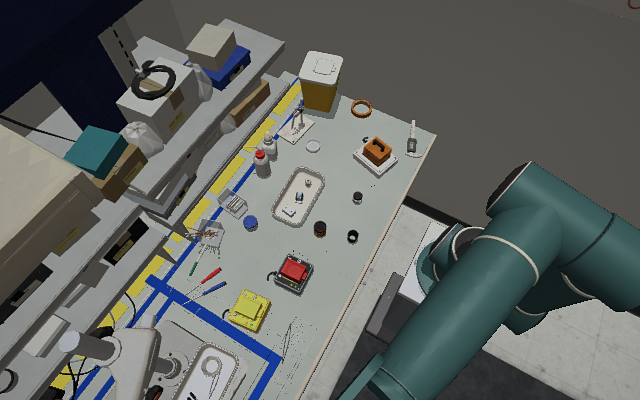

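The top picture shows the UV table with its amber hood at (435,230) and the red-covered start box at (237,223). The yellow decoy is at (177,204). The tray at (330,175) holds three parts at (306,175), (327,176) and (351,175). The jars are at (302,221) and (365,240), the loupe at (315,261). The candidates for the cell are the three tray parts, and I expect it to be the middle one at (327,176). I'll check this in a close crop.

Run:
```python
import cv2,numpy as np
t=cv2.imread('pics/top0.png')
def crop(u,v,w,h,s):
    c=cv2.resize(t[v:v+h,u:u+w],None,fx=s,fy=s,interpolation=cv2.INTER_CUBIC)
    for k in range(0,w,10): cv2.putText(c,str(u+k),(k*s,8),0,.3,(0,0,255),1);cv2.line(c,(k*s,10),(k*s,14),(0,0,255),1)
    for k in range(0,h,10): cv2.putText(c,str(v+k),(0,k*s+3),0,.3,(0,0,255),1);
    return c
a=crop(285,148,90,50,8) #720x400
b=crop(405,198,60,65,6)
c=crop(212,195,50,52,6)
W=np.zeros((300+300,800,3),np.uint8)
m=cv2.resize(a,(380,211));
W[:390,:360]=b; W[:312,370:670]=c; 
e=crop(290,150,84,48,5); W[330:570,370:790]=e
cv2.imwrite('pics/crop0.png',W)
```

```text
(no output)
```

View pics/crop0.png

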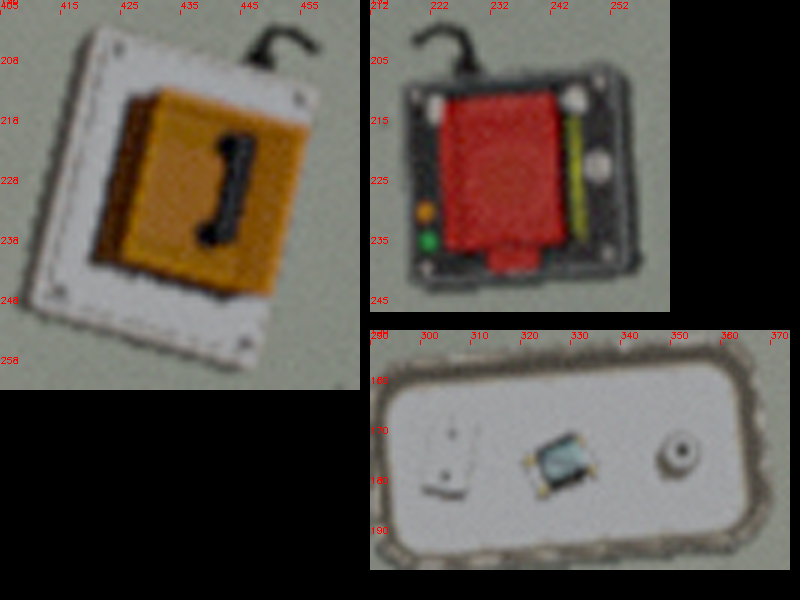

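The crop confirms it: the middle tray part, with glass between black cheeks at (327,176), is the prism cell. The left part is the silver block and the right one is the collet. Next I work out coarse poses.

```bash
cat > h.py <<'E'
import numpy as np,cv2
from scipy.spatial.transform import Rotation as Ro
from station import arm,cams
np.set_printoptions(precision=4,suppress=True)
def ray(name,px,o=None):
    c=cams.get_calibration(name);px=np.atleast_2d(np.array(px,float))
    d=(px-[c['cx'],c['cy']])/c['fx']
    if name=='wrist':
        r=np.linalg.norm(d,axis=1,keepdims=True)
        d=np.c_[d*np.sinc(r/np.pi),np.cos(r)]
        T=np.eye(4);T[:3,:3]=Ro.from_euler('xyz',o['ee_rot']).as_matrix();T[:3,3]=o['eef_pos'];T=T@c['mount']
    else: d=np.c_[d,np.ones(len(d))];T=np.linalg.inv(c['camera_from_world'])
    return T[:3,3],d@T[:3,:3].T
def plane(name,px,z,o=None):
    p,d=ray(name,px,o);z=np.broadcast_to(z,len(d));return p+d*((z-p[2])/d[:,2])[:,None]
def proj(P,o):   # world -> wrist pixel
    c=cams.get_calibration('wrist');T=np.eye(4);T[:3,:3]=Ro.from_euler('xyz',o['ee_rot']).as_matrix();T[:3,3]=o['eef_pos'];T=np.linalg.inv(T@c['mount'])
    q=np.atleast_2d(P)@T[:3,:3].T+T[:3,3];r=np.linalg.norm(q[:,:2],axis=1,keepdims=True)
    return q[:,:2]/np.maximum(r,1e-9)*np.arctan2(r,q[:,2:])*c['fx']+[c['cx'],c['cy']]
def fit(model,pts):  # 2D rigid: returns xy of origin, yaw, residual
    m=np.array(model,float);p=np.array(pts)[:,:2];a=m-m.mean(0);b=p-p.mean(0)
    y=np.arctan2((a[:,0]*b[:,1]-a[:,1]*b[:,0]).sum(),(a*b).sum())
    R=np.array([[np.cos(y),-np.sin(y)],[np.sin(y),np.cos(y)]]);t=p.mean(0)-R@m.mean(0)
    return t,y,np.linalg.norm(m@R.T+t-p,axis=1)
def to(pos,yaw,pitch=0.,o=None):  # shift/turn in move units from measured pose, tool down
    o=o or arm.get_obs();R=Ro.from_euler('xyz',o['ee_rot'])
    G=Ro.from_euler('xyz',[np.pi,pitch,yaw])
    return R.inv().apply(np.array(pos)-o['eef_pos'])/.12,(R.inv()*G).as_rotvec()/(np.pi/2)
E
python3 - <<'E'
from h import *
B=lambda x,y:[[x,y],[x,-y],[-x,-y],[-x,y]]
P=plane('top',[(421.2,202.7),(458,213.3),(448,259.7),(410,248)],.032);print(P,fit(B(.075,.06),P))
P=plane('top',[(217.8,208.7),(254,206.3),(256.7,240),(219,243)],.05);print(P,fit(B(.052,.055),P))
b=lambda x,y:(405+x/6,198+y/6)
P=plane('top',[b(235,145),b(210,235)],.112);print('bar',P, P.mean(0))
P=plane('top',[(328,174.3)],.027+.002);print('cell',P)
for n,z,q in[('tray',.028,(330,175)),('jar',.05,(302,221)),('sj',.04,(365,239)),('coil',.02,(495,176)),('cal',.01,(479,264)),('edge',0,(515,285)),('hoodspot',0,(485,222))]:print(n,plane('top',[q],z)[0])
print(to([.40,-.30,.25],2.9))
E
```

```text
[[ 0.5455 -0.27    0.032 ]
 [ 0.5103 -0.3816  0.032 ]
 [ 0.3709 -0.3402  0.032 ]
 [ 0.4087 -0.2271  0.032 ]] (array([ 0.4588, -0.3047]), np.float64(-0.3033992442436212), array([0.0028, 0.0036, 0.0016, 0.0041]))
[[0.5387 0.3451 0.05  ]
 [0.5435 0.2381 0.05  ]
 [0.4435 0.2306 0.05  ]
 [0.4374 0.3406 0.05  ]] (array([0.4908, 0.2886]), np.float64(0.054283006339034406), array([0.0016, 0.0027, 0.0016, 0.0016]))
bar [[ 0.4784 -0.3068  0.112 ]
 [ 0.4363 -0.2918  0.112 ]] [ 0.4573 -0.2993  0.112 ]
cell [[0.6406 0.0133 0.029 ]]
tray [0.6385 0.0071 0.028 ]
jar [0.4963 0.0963 0.05  ]
sj [ 0.4388 -0.0909  0.04  ]
coil [ 0.6265 -0.5135  0.02  ]
cal [ 0.3547 -0.4437  0.01  ]
edge [ 0.2876 -0.5551  0.    ]
hoodspot [ 0.4839 -0.4786  0.    ]
(array([-3.8115, -7.3069, -0.2598]), array([-0.0005, -0.    ,  0.0088]))
```

Emit:
arm_command([
  [-0.89,-0.59,-0.07,0,0,0,1],
  [-0.89,-0.59,-0.07,0,0,0,1],
  [-0.89,-0.59,-0.07,0,0,0,1],
])

```text
clock: 0.52
eef_pos: [0.2426, 0.5624, 0.2277]
ee_rot: [3.141, 0.001, 2.911]
wrist_force: [-0.1, -0.3, 0.1]
gripper_width: 0.093
grasp_force: 0.0
```

Emit:
arm_command([
  [-0.89,-0.59,-0.07,0,0,0,1],
  [-0.89,-0.59,-0.07,0,0,0,1],
  [-0.89,-0.59,-0.07,0,0,0,1],
])

```text
clock: 0.9
eef_pos: [0.3303, 0.4698, 0.2358]
ee_rot: [3.141, 0.0, 2.911]
wrist_force: [-0.5, 1.0, -0.3]
gripper_width: 0.0927
grasp_force: 0.0
```

Emit:
arm_command([
  [-0.89,-0.59,-0.07,0,0,0,1],
  [-0.89,-0.59,-0.07,0,0,0,1],
  [-0.89,-0.59,-0.07,0,0,0,1],
])

```text
clock: 1.27
eef_pos: [0.4181, 0.3771, 0.2439]
ee_rot: [3.142, 0.0, 2.911]
wrist_force: [0.6, -0.2, 0.1]
gripper_width: 0.0933
grasp_force: 0.0
```

Emit:
arm_command([
  [-0.89,-0.59,-0.07,0,0,-0.18,1],
  [-0.89,-0.59,-0.07,0,0,-0.18,1],
  [-0.89,-0.59,-0.07,0,0,-0.18,1],
  [-0.89,-0.59,-0.07,0,0,-0.18,1],
])

```text
clock: 1.78
eef_pos: [0.5042, 0.2863, 0.2518]
ee_rot: [3.141, -0.001, -3.087]
wrist_force: [-0.0, -0.6, -0.0]
gripper_width: 0.093
grasp_force: 0.0
```

```bash
cat > look.py <<'E'
from h import *;import json,sys
def look(n):
    o=arm.get_obs();im=cams.camera('wrist');cv2.imwrite(f'pics/{n}.png',im)
    json.dump({k:np.asarray(v).tolist() for k,v in o.items()},open(f'pics/{n}.json','w'));print(n,o['clock'],o['eef_pos'],o['ee_rot'],o['joint_velocities'],o['joints'])
if __name__=='__main__': look(sys.argv[1])
E
python3 look.py box
python3 -c "
from h import *
print(to([.62,.03,.25],3.196),to([.47,-.3,.25],2.838))"
```

```text
box 1.775 [0.5042 0.2863 0.2518] [ 3.1414 -0.0009 -3.0875] [ 0.0242 -0.0096  0.0079  0.0001  0.0014  0.0026] [ 0.4721 -0.0976  1.6034  0.0006  1.6365 -1.1527]
(array([-0.8486, -2.1889,  0.0146]), array([ 0.0001, -0.0005,  0.0004])) (array([ 0.5509, -4.8659,  0.015 ]), array([ 0.0001, -0.0005,  0.2284]))
```

Emit:
arm_command([
  [-0.28,-0.73,0,0,0,0,1],
  [-0.28,-0.73,0,0,0,0,1],
])

```text
clock: 2.08
eef_pos: [0.5427, 0.1998, 0.2522]
ee_rot: [3.142, -0.0, -3.086]
wrist_force: [-0.1, -0.3, 0.3]
gripper_width: 0.0926
grasp_force: 0.0
```

Emit:
arm_command([
  [-0.28,-0.73,0,0,0,0,1],
  [-0.28,-0.73,0,0,0,0,1],
])

```text
clock: 2.33
eef_pos: [0.5815, 0.1138, 0.2521]
ee_rot: [3.141, -0.0, -3.087]
wrist_force: [0.6, 1.0, 0.1]
gripper_width: 0.0928
grasp_force: 0.0
```

Emit:
arm_command([
  [-0.28,-0.73,0,0,0,0,1],
  [-0.28,-0.73,0,0,0,0,1],
  [-0.28,-0.73,0,0,0,0,1],
])

```text
clock: 2.7
eef_pos: [0.62, 0.0286, 0.2517]
ee_rot: [3.141, -0.001, -3.088]
wrist_force: [-0.3, -0.1, -0.2]
gripper_width: 0.0932
grasp_force: 0.0
```

```bash
python3 look.py tray
```

```text
tray 2.7 [0.62   0.0286 0.2517] [ 3.1414 -0.0008 -3.0876] [ 0.0373 -0.0177  0.0137  0.0092  0.0056  0.0218] [ 0.005  -0.0082  1.5177  0.0001  1.633  -1.6197]
```

Emit:
arm_command([
  [0.47,-0.89,0,0,0,0,1],
  [0.47,-0.89,0,0,0,0,1],
])

```text
clock: 3.0
eef_pos: [0.5685, -0.08, 0.2522]
ee_rot: [3.141, 0.0, -3.083]
wrist_force: [0.9, -0.0, 1.2]
gripper_width: 0.0934
grasp_force: 0.0
```

Emit:
arm_command([
  [0.47,-0.89,0,0,0,0,1],
  [0.47,-0.89,0,0,0,0,1],
])

```text
clock: 3.25
eef_pos: [0.5182, -0.1905, 0.2525]
ee_rot: [-3.142, 0.001, -3.085]
wrist_force: [-0.1, -0.1, 0.2]
gripper_width: 0.0927
grasp_force: 0.0
```

Emit:
arm_command([
  [0.47,-0.89,0,0,0,0.23,1],
  [0.47,-0.89,0,0,0,0.23,1],
  [0.47,-0.89,0,0,0,0.23,1],
  [0.47,-0.89,0,0,0,0.23,1],
])

```text
clock: 3.75
eef_pos: [0.4691, -0.2993, 0.2523]
ee_rot: [3.141, 0.0, 2.838]
wrist_force: [-0.6, -0.0, 0.2]
gripper_width: 0.0928
grasp_force: 0.0
```

```bash
python3 look.py uv
python3 - <<'E'
import cv2,numpy as np
def grid(im,n,u,v,w,h,s):
    c=cv2.resize(im[v:v+h,u:u+w],None,fx=s,fy=s,interpolation=cv2.INTER_CUBIC)
    for k in range(0,w,20): cv2.putText(c,str(u+k),(k*s,8),0,.35,(255,0,255),1);cv2.line(c,(k*s,10),(k*s,16),(255,0,255),1)
    for k in range(0,h,20): cv2.putText(c,str(v+k),(0,k*s+3),0,.35,(255,0,255),1);cv2.line(c,(22,k*s),(28,k*s),(255,0,255),1)
    return c
W=[grid(cv2.imread(f'pics/{n}.png'),n,*a) for n,a in(('box',(220,80,200,200,2)),('tray',(220,80,200,200,2)))]
A=grid(cv2.imread('pics/uv.png'),'uv',190,60,260,300,2)
C=np.zeros((600,800,3),np.uint8)
C[:600,:520]=A
cv2.imwrite('pics/m1.png',C[:, :520])
cv2.imwrite('pics/m2.png',np.hstack(W))
E
```

```text
uv 3.75 [ 0.4691 -0.2993  0.2523] [3.1411 0.0003 2.8376] [ 0.0199 -0.0009 -0.0023 -0.0007  0.0016 -0.0049] [-0.6141 -0.15    1.6503  0.0005  1.6413 -1.8808]
```

View pics/m1.png

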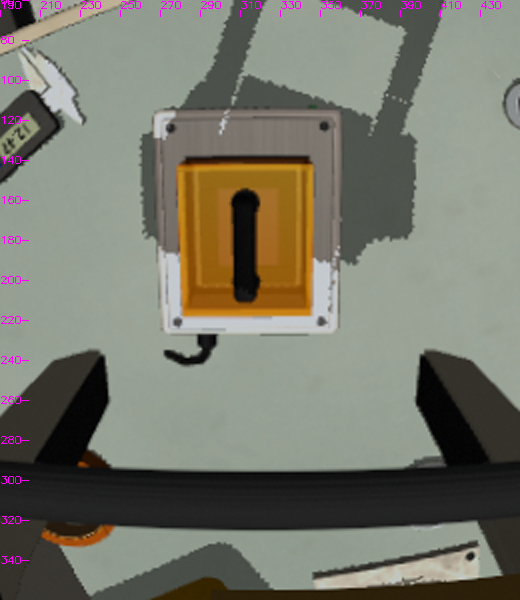

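View pics/m2.png

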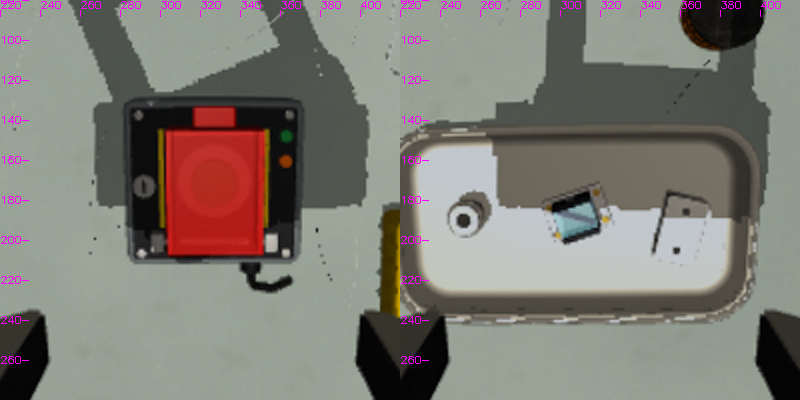

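The wrist views show the hood top's corners at (279,142), (346,142), (346,218) and (281,218), with the bar from (312,156) to (313,209). The start box's front lip faces the robot, with the box centred near (327,170). The cell sits in the tray centre at about (309,188) and is rotated.

Run:
```python
from h import *;import json
L=lambda n:{k:np.array(v) for k,v in json.load(open(f'pics/{n}.json')).items()}
B=lambda x,y:[[-x,-y],[-x,y],[x,y],[x,-y]]
o=L('uv')
print('deck',fit(B(.075,.06),plane('wrist',[(267.5,115.5),(360.5,115),(359.5,226.5),(272.5,227)],.032,o)))
print('hood',fit(B(.043,.037),plane('wrist',[(279,142.5),(346,142),(346.5,218),(281,218.5)],.086,o)))
P=plane('wrist',[(312.5,153.5),(313,210)],.112,o);d=P[1]-P[0];print('bar',P,P.mean(0),np.arctan2(d[1],d[0]))
o=L('box');f=lambda q:[(220+x/2,80+y/2) for x,y in q]
print('box',fit(B(.052,.055),plane('wrist',f([(126,99),(299,98),(300,262),(131,262)]),.05,o)))
P=plane('wrist',f([(165,130),(265,130),(265,256),(168,256)]),.085,o);print('cover',P,P.mean(0))
o=L('tray');im=cv2.imread('pics/tray.png')
hsv=cv2.cvtColor(im,cv2.COLOR_BGR2HSV);m=((hsv[...,0]>85)&(hsv[...,0]<110)&(hsv[...,1]>55)).astype(np.uint8);m[:,:285]=0;m[:,335:]=0;m[:165]=0;m[205:]=0
pts=np.argwhere(m)[:,::-1].astype(np.float32);r=cv2.minAreaRect(pts);b=cv2.boxPoints(r);print(len(pts),r,b)
P=plane('wrist',b,.029,o);print('glass',P,P.mean(0),np.linalg.norm(P-np.roll(P,-1,0),axis=1),np.arctan2(*(P-np.roll(P,-1,0))[:,1::-1].T))
c=cv2.resize(im[160:215,280:340],None,fx=8,fy=8,interpolation=cv2.INTER_CUBIC);mm=cv2.resize(m[160:215,280:340],None,fx=8,fy=8)
k,_=cv2.findContours(mm,0,2);cv2.drawContours(c,k,-1,(0,0,255),1)
for q in range(0,60,10):cv2.putText(c,str(280+q),(q*8,8),0,.35,(255,0,255))
for q in range(0,55,10):cv2.putText(c,str(160+q),(0,q*8+4),0,.35,(255,0,255))
cv2.imwrite('pics/cell.png',c)
```

```text
deck (array([ 0.4603, -0.3048]), np.float64(-0.29441184395461323), array([0.0027, 0.0038, 0.0025, 0.0032]))
hood (array([ 0.4598, -0.3057]), np.float64(-0.29573650510706506), array([0.001 , 0.0012, 0.0003, 0.0002]))
bar [[ 0.428  -0.2953  0.112 ]
 [ 0.4837 -0.3127  0.112 ]] [ 0.4559 -0.304   0.112 ] -0.3019088399820052
box (array([0.4915, 0.2929]), np.float64(0.06651837363662669), array([0.0036, 0.0047, 0.0019, 0.0035]))
cover [[0.4587 0.2639 0.085 ]
 [0.4556 0.3174 0.085 ]
 [0.526  0.3228 0.085 ]
 [0.5289 0.2684 0.085 ]] [0.4923 0.2931 0.085 ]
197 ((307.7510986328125, 188.3031463623047), (17.085887908935547, 19.37297248840332), 70.34617614746094) [[295.7556 183.5158]
 [314.     177.    ]
 [319.7466 193.0905]
 [301.5022 199.6063]]
glass [[ 0.6294 -0.0035  0.029 ]
 [ 0.6197  0.0195  0.029 ]
 [ 0.6404  0.0279  0.029 ]
 [ 0.6504  0.0047  0.029 ]] [0.635  0.0122 0.029 ] [0.025  0.0224 0.0253 0.0225] [-1.1715 -2.7555  1.9763  0.3722]
```

View pics/cell.png

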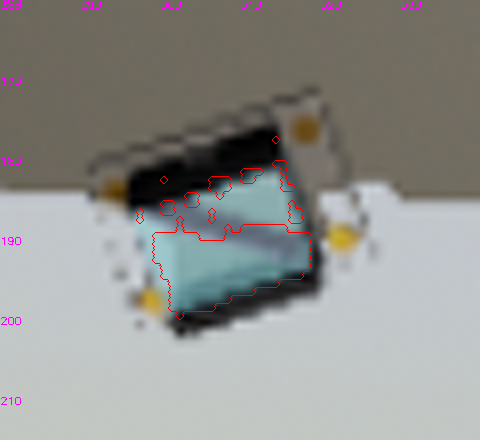

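The crop shows black cheeks at the front and back with glass between. The foot's yellow corner dots are at (292.5,184), (316.5,176), (321,189.5) and (297.5,197.5), which give the pose.

Run:
```python
from h import *;import json
o={k:np.array(v) for k,v in json.load(open('pics/tray.json')).items()}
P=plane('wrist',[(292.5,184),(316.5,176),(321,189.5),(297.5,197.5)],.007,o);d=P-np.roll(P,-1,0)
print(P,P.mean(0),np.linalg.norm(d,axis=1),np.arctan2(d[:,1],d[:,0]))
P=plane('wrist',[(301,201.5),(318.7,195.5)],.029,o);print('back top edge',P,P.mean(0))
o=arm.get_obs();print(o['eef_pos'],to([.459,-.305,.093],np.pi-.298),to([.459,-.305,.15],np.pi-.298))
```

```text
[[ 0.6351 -0.0095  0.007 ]
 [ 0.6225  0.0225  0.007 ]
 [ 0.6408  0.0295  0.007 ]
 [ 0.6537 -0.002   0.007 ]] [0.638  0.0101 0.007 ] [0.0344 0.0196 0.0341 0.02  ] [-1.1932 -2.7747  1.96    0.3818]
back top edge [[0.653  0.0041 0.029 ]
 [0.6437 0.0267 0.029 ]] [0.6484 0.0154 0.029 ]
[ 0.4692 -0.2991  0.2523] (array([ 0.067 , -0.0732,  1.3278]), array([ 0.0003,  0.0002, -0.0034])) (array([ 0.0669, -0.073 ,  0.8528]), array([ 0.0003,  0.0002, -0.0034]))
```

Emit:
arm_command([
  [0.07,-0.073,0.85,0,0,-0.003,1],
  [0.07,-0.073,0.85,0,0,-0.003,1],
  [0.07,-0.073,0.85,0,0,-0.003,1],
])

```text
clock: 4.18
eef_pos: [0.4574, -0.3045, 0.1478]
ee_rot: [3.14, -0.004, 2.842]
wrist_force: [-0.1, -0.3, 0.9]
gripper_width: 0.0927
grasp_force: 0.0
```

Emit:
arm_command([
  [0,0,0.25,0,0,0,0.7],
  [0,0,0.5,0,0,0,0.5],
  [0,0,0.5,0,0,0,0.5],
])

```text
clock: 4.55
eef_pos: [0.4583, -0.3057, 0.0906]
ee_rot: [3.141, -0.001, 2.842]
wrist_force: [-0.1, 0.3, -0.5]
gripper_width: 0.0673
grasp_force: 0.0
```

```bash
python3 look.py grip
python3 - <<'E'
from h import *
o=arm.get_obs();print(o['gripper_width'],o['wrist_force'],to([.4585,-.305,.090],np.pi-.298))
c=cv2.resize(cv2.imread('pics/grip.png')[100:400,120:520],None,fx=1.5,fy=1.5);cv2.imwrite('pics/gripc.png',c)
E
```

```text
grip 4.55 [ 0.4583 -0.3057  0.0906] [ 3.1411 -0.001   2.8416] [-0.0075 -0.0227 -0.0408 -0.002   0.0226 -0.0009] [-0.6347 -0.09    1.8599  0.0001  1.3728 -1.9055]
0.06333089888292351 [0.6494 0.4157 1.2275] (array([0.0047, 0.0097, 0.0169]), array([-0.0001,  0.0005, -0.0014]))
```

View pics/gripc.png

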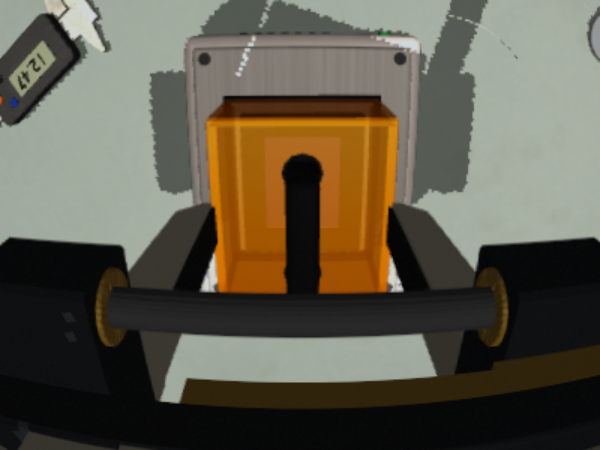

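The bar is centred between the fingers: inner finger edges at x = 215 and 388 in the crop, bar at 302. I'll close and lift.

Emit:
arm_command([
  [0,0,0,0,0,0,0],
  [0,0,0,0,0,0,0],
  [0,0,0,0,0,0,0],
  [0,0,0,0,0,0,0],
  [0,0,0,0,0,0,0],
  [0,0,0,0,0,0,0],
  [0,0,0,0,0,0,0],
  [0,0,0,0,0,0,0],
])

```text
clock: 5.6
eef_pos: [0.4577, -0.3067, 0.0901]
ee_rot: [-3.142, -0.0, 2.84]
wrist_force: [0.3, -0.2, -1.5]
gripper_width: 0.0116
grasp_force: 30.0
```

Emit:
arm_command([
  [0,0,-0.15,0,0,0,0],
  [0,0,-0.35,0,0,0,0],
  [0,0,-0.65,0,0,0,0],
  [0,0,-0.75,0,0,0,0],
  [0,0,-0.75,0,0,0,0],
])

```text
clock: 6.22
eef_pos: [0.4579, -0.3068, 0.1809]
ee_rot: [-3.141, 0.001, 2.84]
wrist_force: [0.5, 0.1, -0.9]
gripper_width: 0.0118
grasp_force: 30.0
```

```bash
python3 -c "
from h import *
o=arm.get_obs();print(o['gripper_width'],o['wrist_force'],o['grasp_force'],o['wrist_torque'],o['eef_pos'],to([.475,-.475,.18],np.pi-.298))
print(plane('top',[(513,218),(515,285),(500,130)],0))
c=cv2.resize(cams.camera('top')[150:290,380:540],None,fx=4,fy=4,interpolation=cv2.INTER_CUBIC);cv2.imwrite('pics/t2.png',c)"
```

```text
0.011767806842593624 [ 0.4684  0.1094 -0.8996] 29.997989237308502 [ 0.0266 -0.0103 -0.076 ] [ 0.4579 -0.3068  0.1809] (array([-0.5521, -1.296 ,  0.0088]), array([-0.0003,  0.0008, -0.0023]))
[[ 0.4944 -0.5692  0.    ]
 [ 0.2876 -0.5551  0.    ]
 [ 0.7826 -0.5545  0.    ]]
```

View pics/t2.png

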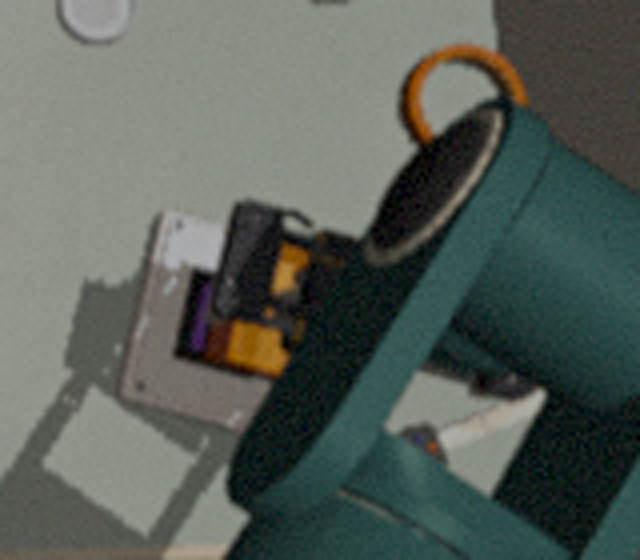

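The hood is off, with the violet window and black bezel visible below it. I'll stand it on the clear bench to the right.

Emit:
arm_command([
  [-0.15,-0.3,0,0,0,0,0],
  [-0.3,-0.65,0,0,0,0,0],
  [-0.45,-1,0,0,0,0,0],
  [-0.45,-1,0,0,0,0,0],
])

```text
clock: 6.78
eef_pos: [0.4729, -0.4392, 0.1775]
ee_rot: [3.14, -0.003, 2.838]
wrist_force: [-1.2, 0.8, -1.9]
gripper_width: 0.012
grasp_force: 30.0
```

Emit:
arm_command([
  [0,-0.1,0.3,0,0,0,0],
  [0,-0.1,0.65,0,0,0,0],
  [0,-0.1,0.9,0,0,0,0],
  [0,-0.1,0.97,0,0,0,0],
  [0,-0.1,1.0,0,0,0,0],
  [0,-0.1,1.0,0,0,0,0],
])

```text
clock: 7.52
eef_pos: [0.4704, -0.4489, 0.0613]
ee_rot: [-3.141, 0.001, 2.84]
wrist_force: [-0.1, -0.6, -2.3]
gripper_width: 0.0118
grasp_force: 30.0
```

Emit:
arm_command([
  [0,0,0.01,0,0,0,0],
  [0,0,0.02,0,0,0,0],
  [0,0,0.02,0,0,0,0],
])

```text
clock: 7.9
eef_pos: [0.4702, -0.4488, 0.0581]
ee_rot: [-3.141, 0.0, 2.84]
wrist_force: [-0.1, 0.3, -0.1]
gripper_width: 0.0116
grasp_force: 30.0
```

Emit:
arm_command([
  [0,0,0,0,0,0,0.4],
  [0,0,0,0,0,0,0.4],
  [0,0,0,0,0,0,0.4],
  [0,0,0,0,0,0,0.4],
  [0,0,-0.2,0,0,0,0.5],
  [0,0,-0.6,0,0,0,0.5],
  [0,0,-1,0,0,0,0.5],
  [0,0,-1,0,0,0,0.5],
])

```text
clock: 8.9
eef_pos: [0.4711, -0.4498, 0.1824]
ee_rot: [-3.139, 0.006, 2.84]
wrist_force: [-0.0, -0.5, -0.2]
gripper_width: 0.0463
grasp_force: 0.0
```

Emit:
arm_command([
  [-0.05,1,0,0,0,0,0.5],
  [-0.05,1,0,0,0,0,0.5],
])

```text
clock: 9.15
eef_pos: [0.5114, -0.3346, 0.1766]
ee_rot: [3.141, -0.001, 2.839]
wrist_force: [0.7, 0.8, 0.3]
gripper_width: 0.0468
grasp_force: 0.0
```

Emit:
arm_command([
  [-0.05,1,0,0,0,0,0.5],
  [-0.05,1,0,0,0,0,0.5],
])

```text
clock: 9.4
eef_pos: [0.553, -0.2211, 0.1768]
ee_rot: [3.141, -0.001, 2.84]
wrist_force: [1.3, 0.1, 0.6]
gripper_width: 0.0465
grasp_force: 0.0
```

Emit:
arm_command([
  [-0.05,1,0,0,0,0,0.5],
  [-0.05,1,0,0,0,0,0.5],
])

```text
clock: 9.65
eef_pos: [0.5944, -0.1082, 0.1769]
ee_rot: [-3.142, -0.001, 2.84]
wrist_force: [-0.4, -0.4, 0.6]
gripper_width: 0.0465
grasp_force: 0.0
```

Emit:
arm_command([
  [-0.05,1,0,0,0,0.566,0.5],
  [-0.05,1,0,0,0,0.566,0.5],
  [-0.05,1,0,0,0,0.566,0.5],
  [-0.05,1,0,0,0,0.566,0.5],
  [-0.05,1,0,0,0,0.566,0.5],
  [-0.05,1,0,0,0,0.566,0.5],
])

```text
clock: 10.4
eef_pos: [0.6353, 0.0025, 0.1768]
ee_rot: [-3.141, -0.0, 1.952]
wrist_force: [0.3, 0.8, -0.5]
gripper_width: 0.0463
grasp_force: 0.0
```

```bash
python3 look.py cell2
python3 - <<'E'
from h import *;import json
o={k:np.array(v) for k,v in json.load(open('pics/cell2.json')).items()}
print(o['gripper_width'],to([.637,.0105,.010],1.951))
im=cv2.imread('pics/cell2.png')
p=proj([[.637,.0105,.007]],o)[0].astype(int);print(p)
u,v=max(p[0]-40,0),max(p[1]-35,0)
c=cv2.resize(im[v:v+70,u:u+80],None,fx=8,fy=8,interpolation=cv2.INTER_CUBIC)
for q in range(0,80,10):cv2.putText(c,str(u+q),(q*8,8),0,.35,(255,0,255))
for q in range(0,70,10):cv2.putText(c,str(v+q),(0,q*8+4),0,.35,(255,0,255))
cv2.imwrite('pics/cell2c.png',c)
E
```

```text
cell2 10.4 [0.6353 0.0025 0.1768] [-3.1406 -0.0005  1.9518] [-0.0022 -0.0034 -0.0032 -0.      0.0038 -0.0894] [-0.0363  0.0451  1.5844  0.      1.5133 -0.4173]
0.0463198579199133 (array([0.0568, 0.0388, 1.392 ]), array([-0.0005, -0.0002,  0.0021]))
[325 180]
```

View pics/cell2c.png

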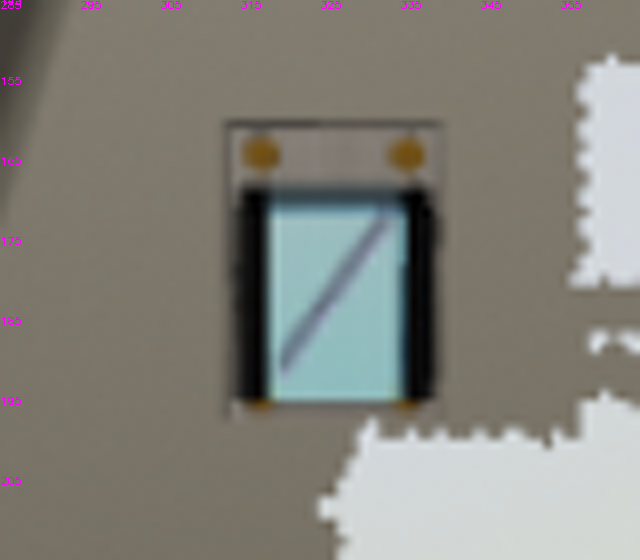

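The crop shows the cell squarely aligned with the tool. Its block top spans (315,170.5) to (339.5,195), and the foot's front edge is at row 160.3.

Run:
```python
from h import *;import json
o={k:np.array(v) for k,v in json.load(open('pics/cell2.json')).items()}
R=Ro.from_euler('xyz',o['ee_rot'])
def t(px,z):
    P=plane('wrist',px,z,o);print(P,R.inv().apply(P-o['eef_pos'])[:,:2]*1000)
t([(315,170.6),(339.5,170.6),(339.5,195),(315,195)],.029)
t([(313.5,160.3),(340,160.3),(317.7,164.3),(336,164.3),(317.7,195.6),(336,195.6)],.007)
```

```text
[[ 0.6213  0.02    0.029 ]
 [ 0.6446  0.0294  0.029 ]
 [ 0.6545  0.0055  0.029 ]
 [ 0.6308 -0.004   0.029 ]] [[21.4526 -6.3579]
 [21.4797 18.7502]
 [-4.3629 19.0974]
 [-4.3643 -6.4843]]
[[ 0.6166  0.0263  0.007 ]
 [ 0.6434  0.0371  0.007 ]
 [ 0.6225  0.0239  0.007 ]
 [ 0.641   0.0314  0.007 ]
 [ 0.6355 -0.0089  0.007 ]
 [ 0.6545 -0.0013  0.007 ]] [[ 29.0331  -8.3604]
 [ 29.0722  20.5164]
 [ 24.6042  -3.7973]
 [ 24.6288  16.1873]
 [-10.7143  -3.8968]
 [-10.7142  16.5591]]
```

Emit:
arm_command([
  [0.067,0.052,0.4,0,0,0,0.5],
  [0.067,0.052,0.9,0,0,0,0.5],
  [0.067,0.052,0.9,0,0,0,0.5],
])

```text
clock: 10.82
eef_pos: [0.6359, 0.0123, 0.0653]
ee_rot: [-3.134, -0.003, 1.954]
wrist_force: [0.1, 0.5, 0.6]
gripper_width: 0.0461
grasp_force: 0.0
```

Emit:
arm_command([
  [0,0,0.25,0,0,0,0.5],
  [0,0,0.45,0,0,0,0.5],
  [0,0,0.49,0,0,0,0.5],
  [0,0,0.49,0,0,0,0.5],
])

```text
clock: 11.32
eef_pos: [0.6393, 0.0121, 0.013]
ee_rot: [3.14, 0.001, 1.952]
wrist_force: [-0.9, 0.1, 0.3]
gripper_width: 0.0461
grasp_force: 0.0
```

Emit:
arm_command([
  [0,0,0,0,0,0,0],
  [0,0,0,0,0,0,0],
  [0,0,0,0,0,0,0],
  [0,0,0,0,0,0,0],
  [0,0,0,0,0,0,0],
])

```text
clock: 11.95
eef_pos: [0.6387, 0.0122, 0.0118]
ee_rot: [3.141, 0.0, 1.951]
wrist_force: [-1.2, -0.1, 6.5]
gripper_width: 0.0256
grasp_force: 30.0
```

```bash
python3 -c "
from h import *
o=arm.get_obs();print(o['gripper_width'],o['wrist_force'],o['grasp_force'],o['eef_pos'],o['ee_rot'])"
```

```text
0.025628015593150717 [-1.2009 -0.0904  6.5432] 30.001680850982666 [0.6387 0.0122 0.0118] [3.1409 0.0003 1.951 ]
```

Emit:
arm_command([
  [0,0,-0.15,0,0,0,0],
  [0,0,-0.5,0,0,0,0],
  [0,0,-0.95,0,0,0,0],
  [0,0,-1,0,0,0,0],
])

```text
clock: 12.45
eef_pos: [0.64, 0.0122, 0.1368]
ee_rot: [3.135, 0.003, 1.951]
wrist_force: [-0.0, -0.2, -1.1]
gripper_width: 0.0258
grasp_force: 30.0
```

Emit:
arm_command([
  [-0.37,-0.33,0,0,0,0,0],
  [-0.74,-0.66,0,0,0,0,0],
  [-0.74,-0.66,0,0,0,0,0],
])

```text
clock: 12.82
eef_pos: [0.5965, -0.1025, 0.1311]
ee_rot: [-3.141, 0.0, 1.947]
wrist_force: [1.1, -0.2, -0.3]
gripper_width: 0.0259
grasp_force: 30.0
```

Emit:
arm_command([
  [-0.37,-0.33,0,0,0,0,0],
  [-0.74,-0.66,0,0,0,0,0],
  [-0.74,-0.66,0,0,0,0,0],
])

```text
clock: 13.2
eef_pos: [0.5561, -0.2138, 0.131]
ee_rot: [-3.141, -0.0, 1.948]
wrist_force: [0.3, 0.4, -0.8]
gripper_width: 0.0253
grasp_force: 30.0
```

Emit:
arm_command([
  [-0.74,-0.66,0,0,0,-0.568,0],
  [-0.74,-0.66,0,0,0,-0.568,0],
  [-0.74,-0.66,0,0,0,-0.568,0],
  [-0.74,-0.66,0,0,0,-0.568,0],
  [-0.74,-0.66,0,0,0,-0.568,0],
  [-0.74,-0.66,0,0,0,-0.568,0],
  [-0.74,-0.66,0,0,0,-0.568,0],
])

```text
clock: 14.08
eef_pos: [0.517, -0.3227, 0.131]
ee_rot: [3.141, -0.0, 2.84]
wrist_force: [-0.3, 0.4, -0.6]
gripper_width: 0.026
grasp_force: 30.0
```

```bash
python3 look.py win
python3 - <<'E'
from h import *;import json
o={k:np.array(v) for k,v in json.load(open('pics/win.json')).items()}
print(o['gripper_width'],o['grasp_force'])
im=cv2.imread('pics/win.png');hsv=cv2.cvtColor(im,cv2.COLOR_BGR2HSV)
m=((hsv[...,0]>120)&(hsv[...,0]<165)&(hsv[...,1]>60)).astype(np.uint8)
n,l,s,ce=cv2.connectedComponentsWithStats(m);k=1+np.argmax(s[1:,4]);print(s[k],ce[k])
b=cv2.boxPoints(cv2.minAreaRect(np.argwhere(l==k)[:,::-1].astype(np.float32)))
P=plane('wrist',b,.032,o);d=P-np.roll(P,-1,0);print(b,P,P.mean(0),np.linalg.norm(d,axis=1),np.arctan2(d[:,1],d[:,0]))
pc=proj([[.4595,-.305,.032]],o)[0];print(pc)
c=cv2.resize(im[80:380,160:480],None,fx=2,fy=2,interpolation=cv2.INTER_CUBIC)[:600]
for q in range(0,320,20):cv2.putText(c,str(160+q),(q*2,8),0,.35,(255,0,255))
for q in range(0,300,20):cv2.putText(c,str(80+q),(0,q*2+4),0,.35,(255,0,255))
cv2.imwrite('pics/winc.png',c)
E
```

```text
win 14.075 [ 0.517  -0.3227  0.131 ] [ 3.1414 -0.0002  2.8401] [-0.0041 -0.0003  0.0013  0.0002 -0.0017 -0.0135] [-0.5999  0.0113  1.6941  0.0002  1.4364 -1.8693]
0.026002138122124555 29.99980241060257
[ 297  108   47   60 2724] [319.7544 137.7041]
[[297. 108.]
 [343. 108.]
 [343. 167.]
 [297. 167.]] [[ 0.4304 -0.317   0.032 ]
 [ 0.4419 -0.2801  0.032 ]
 [ 0.4905 -0.2947  0.032 ]
 [ 0.4787 -0.3326  0.032 ]] [ 0.4604 -0.3061  0.032 ] [0.0387 0.0508 0.0397 0.0508] [-1.8734  2.8492  1.2687 -0.3124]
[320.915  136.2079]
```

View pics/winc.png

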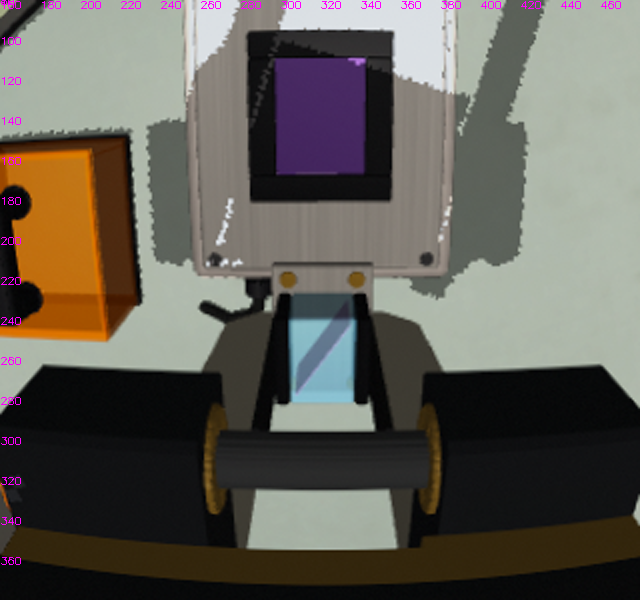

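The window is at (320,138), square to the tool. The held cell's foot front edge runs from (296.5,211.5) to (346,211.5), and its dots are at (304,219.5) and (338.5,219.5). The hood stands upright on the bench at left.

Run:
```python
from h import *;import json
o={k:np.array(v) for k,v in json.load(open('pics/win.json')).items()}
R=Ro.from_euler('xyz',o['ee_rot'])
P=plane('wrist',[(296.5,211.5),(346,211.5),(304,219.5),(338.5,219.5)],.131-.0048,o);print(R.inv().apply(P-o['eef_pos'])*1000)
w=R.inv().apply([.4604-.517,-.3061+.3227,0])*1000;print(w)
```

```text
[[ 22.9354 -14.1936   4.7849]
 [ 22.9289  14.3237   4.7909]
 [ 18.0737  -9.9436   4.785 ]
 [ 18.0692  10.0723   4.7892]]
[58.9763 -0.9543  0.01  ]
```

Emit:
arm_command([
  [0.25,-0.008,0,0,0,0,0],
  [0.479,-0.008,0.2,0,0,0,0],
  [0.479,-0.008,0.45,0,0,0,0],
  [0.479,-0.008,0.55,0,0,0,0],
  [0.479,-0.008,0.55,0,0,0,0],
])

```text
clock: 14.75
eef_pos: [0.4614, -0.3072, 0.0648]
ee_rot: [3.141, -0.001, 2.842]
wrist_force: [-0.4, 0.2, -0.5]
gripper_width: 0.0256
grasp_force: 30.0
```

Emit:
arm_command([
  [0,0,0.06,0,0,0,0],
  [0,0,0.12,0,0,0,0],
  [0,0,0.17,0,0,0,0],
  [0,0,0.19,0,0,0,0],
  [0,0,0.19,0,0,0,0],
  [0,0,0.19,0,0,0,0],
])

```text
clock: 15.5
eef_pos: [0.4614, -0.3074, 0.0423]
ee_rot: [-3.142, 0.0, 2.843]
wrist_force: [-0.4, -0.7, -0.3]
gripper_width: 0.0259
grasp_force: 30.0
```

```bash
python3 -c "
from h import *
o=arm.get_obs();print(o['gripper_width'],o['wrist_force'],o['grasp_force'],o['wrist_torque'],o['eef_pos'],o['ee_rot'])"
```

```text
0.02589677798913015 [-0.3962 -0.7412 -0.2642] 29.999828338623047 [-0.0208 -0.0082 -0.0147] [ 0.4614 -0.3074  0.0423] [-3.1415  0.0001  2.8431]
```

Emit:
arm_command([
  [0,0,0.008,0,0,0,0],
  [0,0,0.008,0,0,0,0],
  [0,0,0.008,0,0,0,0.45],
  [0,0,0.008,0,0,0,0.45],
  [0,0,0.008,0,0,0,0.45],
  [0,0,0.008,0,0,0,0.45],
])

```text
clock: 16.25
eef_pos: [0.4614, -0.3073, 0.0412]
ee_rot: [3.142, -0.0, 2.843]
wrist_force: [-0.3, 0.5, 0.1]
gripper_width: 0.0419
grasp_force: 0.0
```

Emit:
arm_command([
  [-0.0,0,-0.2,0,0,0,0.45],
  [0,0,-0.6,0,0,0,0.45],
  [0,0,-0.9,0,0,0,0.45],
  [-0.5,0,-0.9,0,0,0,0.45],
  [-0.5,0,-0.9,0,0,0,0.45],
  [-0.5,0,-0.9,0,0,0,0.45],
])

```text
clock: 17.0
eef_pos: [0.5183, -0.3248, 0.1487]
ee_rot: [3.141, -0.001, 2.843]
wrist_force: [0.1, -0.3, -0.9]
gripper_width: 0.0417
grasp_force: 0.0
```

```bash
python3 look.py placed
python3 - <<'E'
from h import *;import json
o={k:np.array(v) for k,v in json.load(open('pics/placed.json')).items()}
im=cv2.imread('pics/placed.png')
p=proj([[.4604,-.3061,.032]],o)[0];print(p)
u,v=int(p[0])-50,max(int(p[1])-50,0)
c=cv2.resize(im[v:v+100,u:u+100],None,fx=6,fy=6,interpolation=cv2.INTER_CUBIC)
for q in range(0,100,10):cv2.putText(c,str(u+q),(q*6,8),0,.35,(255,0,255));cv2.putText(c,str(v+q),(0,q*6+4),0,.35,(255,0,255))
cv2.imwrite('pics/placedc.png',c)
print(to([.4702,-.4488,.11],2.840))
hsv=cv2.cvtColor(im,cv2.COLOR_BGR2HSV)
m=((hsv[...,0]>120)&(hsv[...,0]<165)&(hsv[...,1]>60)).astype(np.uint8)
n,l,s,ce=cv2.connectedComponentsWithStats(m);print(s[s[:,4]>15])
g=((hsv[...,0]>18)&(hsv[...,0]<32)&(hsv[...,1]>120)).astype(np.uint8)
n,l,s,ce=cv2.connectedComponentsWithStats(g);k=(s[:,4]>5)&(s[:,4]<150);print(s[k],ce[k])
E
```

```text
placed 17.0 [ 0.5183 -0.3248  0.1487] [ 3.1413 -0.0012  2.8433] [-0.0061 -0.0291  0.0141 -0.0004 -0.0005 -0.0007] [-0.6013  0.0071  1.6692 -0.0001  1.4666 -1.8739]
[321.9991 134.3629]
(array([ 0.0776, -1.1054,  0.3255]), array([ 0.0001, -0.0003,  0.002 ]))
[[     0      0    640    400 254525]
 [   300    107     44     56    878]]
[[307 114   5   5  18]
 [330 114   5   5  21]
 [307 152   5   5  19]
 [330 152   4   5  16]
 [638 299   2   3   6]] [[309.1111 116.2778]
 [331.8571 116.1905]
 [309.0526 154.1579]
 [331.625  154.25  ]
 [638.5    300.    ]]
```

Run:
```python
from h import *;import json
o={k:np.array(v) for k,v in json.load(open('pics/placed.json')).items()}
R=Ro.from_euler('xyz',o['ee_rot']);f=lambda px,z:R.inv().apply(plane('wrist',px,z,o)-o['eef_pos'])*1000
D=f([(309.1,116.3),(331.9,116.2),(331.6,154.25),(309.05,154.16)],.037);W=f([(299.5,106.5),(343.5,106.5),(343.5,162.5),(299.5,162.5)],.032)
print(D,D.mean(0),W,W.mean(0))
o=arm.get_obs();print(to([.4702,-.4488,.0581],2.840))
```

```text
[[ 77.2034 -10.6299 111.7581]
 [ 77.2776   9.495  111.7639]
 [ 43.0969   9.3638 111.7212]
 [ 43.1906 -10.8601 111.7155]] [ 60.1921  -0.6578 111.7397] [[ 86.2483 -19.4178 116.7668]
 [ 86.2428  20.0693 116.7782]
 [ 34.9028  20.5193 116.7142]
 [ 34.9113 -19.8979 116.7026]] [ 60.5763   0.3182 116.7404]
(array([ 0.0774, -1.1054,  0.758 ]), array([ 0.0001, -0.0003,  0.002 ]))
```

The cell is flat (dot spacing 34.1 x 20.1 mm at foot height) and within 1 mm of the window centre. Next I fetch the hood.

Emit:
arm_command([
  [0.077,-0.5,0,0,0,0.002,0.5],
  [0.077,-1.0,0,0,0,0.002,0.5],
  [0.077,-1.0,0,0,0,0.002,0.5],
])

```text
clock: 17.42
eef_pos: [0.4723, -0.4396, 0.1495]
ee_rot: [-3.141, 0.0, 2.836]
wrist_force: [0.3, 0.5, 0.1]
gripper_width: 0.0466
grasp_force: 0.0
```

Emit:
arm_command([
  [0,-0.105,0,0,0,0,0.5],
  [0,-0.105,0.3,0,0,0,0.5],
  [0,-0.105,0.6,0,0,0,0.5],
  [0,-0.105,0.755,0,0,0,0.5],
  [0,-0.105,0.755,0,0,0,0.5],
  [0,-0.105,0.755,0,0,0,0.5],
])

```text
clock: 18.18
eef_pos: [0.4714, -0.4494, 0.0604]
ee_rot: [-3.141, 0.002, 2.84]
wrist_force: [-0.1, -0.5, 1.1]
gripper_width: 0.0466
grasp_force: 0.0
```

Emit:
arm_command([
  [0,0,0,0,0,0,0],
  [0,0,0,0,0,0,0],
  [0,0,0,0,0,0,0],
  [0,0,0,0,0,0,0],
  [0,0,0,0,0,0,0],
  [0,0,0,0,0,0,0],
])

```text
clock: 18.92
eef_pos: [0.4709, -0.4489, 0.0587]
ee_rot: [3.141, -0.0, 2.84]
wrist_force: [-0.0, 1.8, 1.4]
gripper_width: 0.0116
grasp_force: 30.0
```

Emit:
arm_command([
  [0,0,-0.15,0,0,0,0],
  [0,0,-0.5,0,0,0,0],
  [0,0,-0.95,0,0,0,0],
  [0,0,-1,0,0,0,0],
  [0,0,-1,0,0,0,0],
])

```text
clock: 19.55
eef_pos: [0.4709, -0.449, 0.1792]
ee_rot: [-3.141, 0.001, 2.84]
wrist_force: [0.3, 1.5, -2.0]
gripper_width: 0.0116
grasp_force: 30.0
```

```bash
python3 -c "
from h import *
o=arm.get_obs();print(o['gripper_width'],o['wrist_force'],o['grasp_force'],o['eef_pos'],o['ee_rot'],to([.4577,-.3067,.178],2.840))"
```

```text
0.011630602883641705 [ 0.261   1.4706 -1.9662] 29.999371469020844 [ 0.4709 -0.449   0.1792] [-3.1412  0.0007  2.84  ] (array([0.4571, 1.1   , 0.0092]), array([-0.0003,  0.0004, -0.    ]))
```

Emit:
arm_command([
  [0.15,0.35,0,0,0,0,0],
  [0.3,0.7,0,0,0,0,0],
  [0.451,1.0,0,0,0,0,0],
  [0.451,1.0,0,0,0,0,0],
])

```text
clock: 20.05
eef_pos: [0.4543, -0.3161, 0.1775]
ee_rot: [3.141, -0.002, 2.842]
wrist_force: [-1.6, -1.5, -1.6]
gripper_width: 0.0118
grasp_force: 30.0
```

Emit:
arm_command([
  [0,0.1,0,0,0,0,0],
  [0,0.1,0.2,0,0,0,0],
  [0,0.1,0.4,0,0,0,0],
  [0,0.1,0.55,0,0,0,0],
  [0,0.1,0.62,0,0,0,0],
  [0,0.1,0.62,0,0,0,0],
  [0,0.1,0.62,0,0,0,0],
])

```text
clock: 20.92
eef_pos: [0.4587, -0.3071, 0.1051]
ee_rot: [-3.141, 0.001, 2.84]
wrist_force: [0.1, 0.1, -0.7]
gripper_width: 0.0115
grasp_force: 30.0
```

```bash
python3 -c "
from h import *
o=arm.get_obs();print(o['wrist_force'],o['eef_pos'],o['ee_rot'],to([.4584,-.3068,.0907],2.840))"
```

```text
[ 0.1444  0.1151 -0.6785] [ 0.4587 -0.3071  0.1051] [-3.1413  0.001   2.8399] (array([0.0034, 0.002 , 0.1202]), array([-0.0002,  0.0006, -0.0001]))
```

Emit:
arm_command([
  [0.003,0.002,0.04,0,0,0,0],
  [0.003,0.002,0.08,0,0,0,0],
  [0.003,0.002,0.11,0,0,0,0],
  [0.003,0.002,0.125,0,0,0,0],
  [0.003,0.002,0.125,0,0,0,0],
  [0.003,0.002,0.125,0,0,0,0],
])

```text
clock: 21.68
eef_pos: [0.4585, -0.3063, 0.0904]
ee_rot: [3.141, 0.001, 2.84]
wrist_force: [-3.9, 6.8, 13.0]
gripper_width: 0.0114
grasp_force: 30.0
```

The hood is seated: TCP height 0.0904 against 0.0907 expected, with deck contact felt. I'll release it and travel to the start box.

Emit:
arm_command([
  [0,0,0,0,0,0,0.45],
  [0,0,0,0,0,0,0.45],
  [0,0,0,0,0,0,0.45],
  [0,0,0,0,0,0,0.45],
  [0,0,-0.2,0,0,0,0.7],
  [0,0,-0.6,0,0,0,1],
  [0,0,-1,0,0,0,1],
  [0,0,-1,0,0,0,1],
])

```text
clock: 22.68
eef_pos: [0.4591, -0.3073, 0.2133]
ee_rot: [-3.14, 0.006, 2.84]
wrist_force: [0.2, 0.1, -0.9]
gripper_width: 0.077
grasp_force: 0.0
```

```bash
python3 look.py seated
python3 - <<'E'
from h import *;import json
o={k:np.array(v) for k,v in json.load(open('pics/seated.json')).items()}
im=cv2.imread('pics/seated.png');hsv=cv2.cvtColor(im,cv2.COLOR_BGR2HSV)
m=((hsv[...,0]>8)&(hsv[...,0]<24)&(hsv[...,1]>150)).astype(np.uint8);m[300:]=0
m=cv2.morphologyEx(m,cv2.MORPH_CLOSE,np.ones((9,9),np.uint8))
n,l,s,ce=cv2.connectedComponentsWithStats(m);k=1+np.argmax(s[1:,4]);print(s[k])
b=cv2.boxPoints(cv2.minAreaRect(np.argwhere(l==k)[:,::-1].astype(np.float32)))
print(b,'expected',proj([[.4604,-.3061,.086]]+Ro.from_euler('z',-.3).apply([[x,y,0] for x,y in((-.043,-.037),(-.043,.037),(.043,.037),(.043,-.037))]),o))
E
```

```text
seated 22.675 [ 0.4591 -0.3073  0.2133] [-3.1397  0.0055  2.84  ] [-0.0017  0.029   0.0724 -0.     -0.0382 -0.0022] [-0.636  -0.1548  1.7171 -0.      1.5735 -1.9051]
[ 284  147   77   89 5845]
[[284. 147.]
 [360. 147.]
 [360. 235.]
 [284. 235.]] expected [[283.9875 152.8978]
 [361.8442 152.8163]
 [359.1076 237.0966]
 [286.7924 237.1891]]
```

Emit:
arm_command([
  [0.245,0.968,0,0,0,0,1],
  [0.245,0.968,0,0,0,0,1],
])

```text
clock: 22.98
eef_pos: [0.4639, -0.1855, 0.2075]
ee_rot: [3.141, -0.002, 2.839]
wrist_force: [0.6, 0.6, 0.7]
gripper_width: 0.0928
grasp_force: 0.0
```

Emit:
arm_command([
  [0.245,0.968,0,0,0,0,1],
  [0.245,0.968,0,0,0,0,1],
])

```text
clock: 23.22
eef_pos: [0.4703, -0.0653, 0.2078]
ee_rot: [-3.141, -0.002, 2.84]
wrist_force: [1.6, -0.2, 0.5]
gripper_width: 0.093
grasp_force: 0.0
```

Emit:
arm_command([
  [0.245,0.968,0,0,0,0,1],
  [0.245,0.968,0,0,0,0,1],
])

```text
clock: 23.48
eef_pos: [0.4767, 0.0544, 0.2079]
ee_rot: [-3.141, -0.001, 2.84]
wrist_force: [1.1, 0.3, -0.3]
gripper_width: 0.093
grasp_force: 0.0
```

Emit:
arm_command([
  [0.245,0.968,0,0,0,0,1],
  [0.245,0.968,0,0,0,0,1],
])

```text
clock: 23.72
eef_pos: [0.4832, 0.1741, 0.2078]
ee_rot: [-3.141, -0.001, 2.84]
wrist_force: [1.7, -0.4, 0.0]
gripper_width: 0.0931
grasp_force: 0.0
```

Emit:
arm_command([
  [0.245,0.968,0,0,0,-0.232,1],
  [0.245,0.968,0,0,0,-0.232,1],
  [0.245,0.968,0,0,0,-0.232,1],
  [0.245,0.968,0,0,0,-0.232,1],
])

```text
clock: 24.22
eef_pos: [0.49, 0.2913, 0.2079]
ee_rot: [-3.141, -0.002, -3.08]
wrist_force: [0.4, -0.0, 0.3]
gripper_width: 0.0928
grasp_force: 0.0
```

```bash
python3 look.py box2
python3 - <<'E'
from h import *;import json
for N in('box','box2'):
    o={k:np.array(v) for k,v in json.load(open(f'pics/{N}.json')).items()}
    im=cv2.imread(f'pics/{N}.png');hsv=cv2.cvtColor(im,cv2.COLOR_BGR2HSV)
    m=(((hsv[...,0]<6)|(hsv[...,0]>174))&(hsv[...,1]>150)).astype(np.uint8);m=cv2.morphologyEx(m,cv2.MORPH_OPEN,np.ones((25,25),np.uint8))
    n,l,s,ce=cv2.connectedComponentsWithStats(m);k=1+np.argmax(s[1:,4]);print(s[k])
    b=cv2.boxPoints(cv2.minAreaRect(np.argwhere(l==k)[:,::-1].astype(np.float32)))
    P=plane('wrist',b,.085,o);d=P-np.roll(P,-1,0);print(b,P,P.mean(0),np.linalg.norm(d,axis=1),np.arctan2(d[:,1],d[:,0]))
print(to([.4706,.2917,.12],np.pi+.062))
E
```

```text
box2 24.225 [0.49   0.2913 0.2079] [-3.1405 -0.0017 -3.0796] [-0.0233 -0.0182 -0.0013 -0.002  -0.      0.0008] [ 0.4918 -0.1087  1.6842 -0.0003  1.5681 -1.141 ]
[ 303  143   49   65 3158]
[[303. 207.]
 [303. 143.]
 [351. 143.]
 [351. 207.]] [[0.5276 0.2673 0.085 ]
 [0.4563 0.2644 0.085 ]
 [0.4534 0.3157 0.085 ]
 [0.5247 0.3211 0.085 ]] [0.4905 0.2921 0.085 ] [0.0714 0.0514 0.0715 0.0538] [ 0.0412 -1.5145 -3.0671  1.6246]
[ 295  150   55   84 4282]
[[295. 150.]
 [349. 150.]
 [349. 233.]
 [295. 233.]] [[0.4454 0.2641 0.085 ]
 [0.4422 0.3144 0.085 ]
 [0.5245 0.3213 0.085 ]
 [0.5279 0.2674 0.085 ]] [0.485  0.2918 0.085 ] [0.0504 0.0825 0.054  0.0826] [-1.5087 -3.0575  1.633   0.0406]
(array([0.1612, 0.0178, 0.7363]), array([-0.0005, -0.0007, -0.0006]))
```

Emit:
arm_command([
  [0.164,0.009,0.3,0,0,0,1],
  [0.164,0.009,0.8,0,0,0,1],
  [0.164,0.009,0.8,0,0,0,1],
  [0.164,0.009,0.8,0,0,0,1],
])

```text
clock: 24.78
eef_pos: [0.4715, 0.2912, 0.1156]
ee_rot: [3.141, 0.002, -3.08]
wrist_force: [-0.0, 1.4, 0.1]
gripper_width: 0.093
grasp_force: 0.0
```

Emit:
arm_command([
  [0,0,0.2,0,0,0,1],
  [0,0,0.4,0,0,0,1],
  [0,0,0.455,0,0,0,1],
  [0,0,0.455,0,0,0,1],
  [0,0,0.455,0,0,0,1],
])

```text
clock: 25.4
eef_pos: [0.4713, 0.2919, 0.0603]
ee_rot: [3.141, 0.002, -3.079]
wrist_force: [0.8, 0.5, -0.3]
gripper_width: 0.0929
grasp_force: 0.0
```

Emit:
arm_command([
  [0,0,0,0,0,0,0],
  [0,0,0,0,0,0,0],
  [0,0,0,0,0,0,0],
  [0,0,0,0,0,0,0],
  [0,0,0,0,0,0,0],
  [0,0,0,0,0,0,0],
  [0,0,0,0,0,0,0],
])

```text
clock: 26.28
eef_pos: [0.4706, 0.2915, 0.0587]
ee_rot: [-3.141, -0.0, -3.079]
wrist_force: [-0.1, -1.2, 1.0]
gripper_width: 0.0538
grasp_force: 30.0
```

Emit:
arm_command([
  [-0.041,0,-0.078,0,0,0,0],
  [-0.096,0,-0.148,0,0,0,0],
  [-0.161,0,-0.207,0,0,0,0],
  [-0.236,0,-0.254,0,0,0,0],
  [-0.318,0,-0.287,0,0,0,0],
  [-0.404,0,-0.306,0,0,0,0],
  [-0.492,0,-0.309,0,0,0,0],
  [-0.58,0,-0.297,0,0,0,0],
  [-0.664,0,-0.27,0,0,0,0],
  [-0.727,0,-0.238,0,0,0,0],
  [-0.771,0,-0.208,0,0,0,0],
  [-0.771,0,-0.208,0,0,0,0],
  [-0.771,0,-0.208,0,0,0,0],
])

```text
clock: 27.9
eef_pos: [0.5649, 0.2972, 0.0856]
ee_rot: [3.142, 0.004, -3.079]
wrist_force: [0.5, -5.2, 6.8]
gripper_width: 0.0531
grasp_force: 30.0
```

```bash
python3 look.py cov
python3 - <<'E'
from h import *
o=arm.get_obs();print(o['gripper_width'],o['wrist_force'],o['grasp_force'],o['wrist_torque'])
im=cv2.imread('pics/cov.png');hsv=cv2.cvtColor(im,cv2.COLOR_BGR2HSV)
for nm,m in(('red',((hsv[...,0]<6)|(hsv[...,0]>174))&(hsv[...,1]>150)),('green',(hsv[...,0]>45)&(hsv[...,0]<85)&(hsv[...,1]>120))):
    n,l,s,ce=cv2.connectedComponentsWithStats(m.astype(np.uint8));print(nm,s[s[:,4]>40][1:],ce[s[:,4]>40][1:])
print(proj([[.4883,.2921,.068]],o))
E
```

```text
cov 27.9 [0.5649 0.2972 0.0856] [ 3.1415  0.0036 -3.0791] [-0.0003  0.0004 -0.0001  0.0002 -0.0021 -0.0002] [ 0.445   0.101   1.6765 -0.0013  1.3607 -1.188 ]
0.0532172794210989 [ 1.7697 -4.8184  6.7573] 30.002284348011017 [-0.8617  0.081   0.032 ]
red [[ 259  178  124   95 8507]] [[320.6281 234.7012]]
green [[ 382   74   13   12  125]
 [ 298   95   47   46 1654]] [[387.896   79.64  ]
 [320.9365 117.7781]]
[[320.34   116.5396]]
```

Emit:
arm_command([
  [0,0,0,0,0,0,0.9],
  [0,0,0,0,0,0,0.9],
  [0,0,0,0,0,0,0.9],
  [0,0,0,0,0,0,0.9],
  [0,0,0,0,0,0,0.9],
  [0,0,-0.3,0,0,0,0.9],
  [0,0,-0.7,0,0,0,0.9],
  [0,0,-1,0,0,0,0.9],
  [0,0,-1,0,0,0,0.9],
])

```text
clock: 29.08
eef_pos: [0.5638, 0.2978, 0.2071]
ee_rot: [3.14, 0.005, -3.079]
wrist_force: [0.9, 0.0, -0.6]
gripper_width: 0.0833
grasp_force: 0.0
```

Emit:
arm_command([
  [0.33,0,0,0,0,0,0],
  [0.66,0,0,0,0,0,0],
  [0.66,0,0,0,0,0,0],
  [0.66,0,0,0,0,0,0],
  [0.66,0,0,0,0,0,0],
  [0.66,0,0,0,0,0,0],
  [0.66,0,0,0,0,0,0],
  [0.66,0,0,0,0,0,0],
  [0.66,0,0,0,0,0,0],
])

```text
clock: 30.2
eef_pos: [0.4839, 0.2924, 0.2036]
ee_rot: [-3.142, -0.0, -3.079]
wrist_force: [0.9, 0.0, -0.9]
gripper_width: 0.0015
grasp_force: 0.0
```

```bash
python3 look.py btn
python3 - <<'E'
from h import *;import json
for N in('cov','btn'):
    o={k:np.array(v) for k,v in json.load(open(f'pics/{N}.json')).items()}
    im=cv2.imread(f'pics/{N}.png');hsv=cv2.cvtColor(im,cv2.COLOR_BGR2HSV)
    for nm,m in(('red',((hsv[...,0]<6)|(hsv[...,0]>174))&(hsv[...,1]>150)),('green',(hsv[...,0]>45)&(hsv[...,0]<85)&(hsv[...,1]>120))):
        n,l,s,ce=cv2.connectedComponentsWithStats(m.astype(np.uint8));k=1+np.argmax(s[1:,4]);print(nm,s[k],ce[k])
    P=plane('wrist',[ce[k]],.068,o)[0];print(P,o['gripper_width'])
print('open-cover front edge expected at',proj([[.5262+.024,.2958,.12],[.5262+.053,.297,.109]],o))
print(to([P[0],P[1],.08],np.pi+.06))
E
```

```text
btn 30.2 [0.4839 0.2924 0.2036] [-3.1416 -0.     -3.0788] [-0.0016 -0.0016  0.0014 -0.0005  0.0013  0.0011] [ 0.4984 -0.119   1.7005 -0.      1.5601 -1.1352]
red [ 259  178  124   95 8507] [320.6281 234.7012]
green [ 298   95   47   46 1654] [320.9365 117.7781]
[0.489  0.2925 0.068 ] 0.05307521349477609
red [606 362  34  38 908] [622.8458 385.2764]
green [308 186  26  27 564] [320.5603 198.6383]
[0.4884 0.2922 0.068 ] 0.0014654329056641574
open-cover front edge expected at [[320.2143 278.6835]
 [319.6623 298.2996]]
(array([-0.0372, -0.0044,  1.0304]), array([ 0.    , -0.    ,  0.0018]))
```

Run:
```python
from h import *
for n in('top','side'):
    im=cams.camera(n);cv2.imwrite(f'pics/{n}3.png',im);c=cams.get_calibration(n)
    def pj(P):
        q=np.atleast_2d(P)@c['camera_from_world'][:3,:3].T+c['camera_from_world'][:3,3];return q[:,:2]/q[:,2:]*c['fx']+[c['cx'],c['cy']]
    u=Ro.from_euler('z',.06)
    def cover(th):
        a=np.array([[-x*np.cos(th)+z*np.sin(th),y,x*np.sin(th)+z*np.cos(th)] for x in(0,.07) for y in(-.027,.027) for z in(0,.031)])
        return u.apply(a)+[.5262,.2944,.054]
    for th in(0,1.3,1.92):p=pj(cover(th));print(n,th,p.min(0),p.max(0))
    b=im.astype(int);m=(b[...,2]>110)&(b[...,1]<70)&(b[...,0]<70)
    k,l,s,ce=cv2.connectedComponentsWithStats(m.astype(np.uint8));print(s[s[:,4]>15][1:])
```

```text
top 0 [223.2951 210.4509] [245.3285 236.8334]
top 1.3 [219.6156 201.268 ] [243.8905 217.2837]
top 1.92 [220.1764 190.9324] [243.8905 213.1224]
[[335  98  12  11  91]
 [180 141  23   9  66]
 [232 192   8   9  53]]
side 0 [280.0649 257.1299] [306.1441 282.6048]
side 1.3 [272.8359 251.021 ] [292.1042 273.6953]
side 1.92 [265.4595 248.0182] [288.1605 273.6953]
[[256 150   8   7  43]
 [269 249   9   9  39]
 [201 268  19  15  59]]
```

The top view's red blob starts at row 192, and a fully open cover predicts 191, so the cover has stayed open. I'll press the button.

Emit:
arm_command([
  [-0.037,-0.003,0.45,0,0,0,0],
  [-0.037,-0.003,0.9,0,0,0,0],
  [-0.037,-0.003,0.95,0,0,0,0],
  [-0.037,-0.003,0.95,0,0,0,0],
  [-0.037,-0.003,0.95,0,0,0,0],
])

```text
clock: 30.98
eef_pos: [0.4893, 0.2929, 0.0923]
ee_rot: [3.14, 0.003, -3.079]
wrist_force: [0.2, 0.5, 0.8]
gripper_width: 0.0006
grasp_force: 0.0
```

Emit:
arm_command([
  [0,0,0.06,0,0,0,0],
  [0,0,0.12,0,0,0,0],
  [0,0,0.16,0,0,0,0],
  [0,0,0.19,0,0,0,0],
  [0,0,0.21,0,0,0,0],
  [0,0,0.22,0,0,0,0],
  [0,0,0.23,0,0,0,0],
  [0,0,0.23,0,0,0,0],
  [0,0,0.23,0,0,0,0],
])

```text
clock: 32.1
eef_pos: [0.4886, 0.2924, 0.0657]
ee_rot: [3.141, 0.001, -3.079]
wrist_force: [-18.4, -11.8, 40.3]
gripper_width: 0.001
grasp_force: 20.2
```

```bash
python3 -c "
from h import *
o=arm.get_obs();print(o['wrist_force'],o['wrist_torque'],o['eef_pos'],o['joints'])"
```

```text
[-18.3869 -11.8448  40.2669] [-1.9355  3.5114 -0.0235] [0.4886 0.2924 0.0657] [ 0.4945 -0.0297  1.8449 -0.0001  1.3252 -1.139 ]
```

Emit:
arm_command([
  [0,0,-0.025,0,0,0,0],
  [0,0,-0.025,0,0,0,0],
  [0,0,-0.025,0,0,0,0],
])

```text
clock: 32.48
eef_pos: [0.4885, 0.2924, 0.0662]
ee_rot: [3.141, 0.001, -3.079]
wrist_force: [-5.0, -2.8, 12.7]
gripper_width: 0.0003
grasp_force: 6.3
```

Emit:
arm_command([
  [0,0,-0.01,0,0,0,0],
  [0,0,-0.01,0,0,0,0],
])

```text
clock: 32.72
eef_pos: [0.4885, 0.2924, 0.0666]
ee_rot: [3.141, 0.0, -3.079]
wrist_force: [-1.6, 0.2, 4.0]
gripper_width: 0.0002
grasp_force: 2.3
```

Emit:
arm_command([
  [0,0,-0.015,0,0,0,0],
  [0,0,-0.015,0,0,0,0],
])

```text
clock: 32.98
eef_pos: [0.4884, 0.2924, 0.0682]
ee_rot: [3.141, 0.0, -3.079]
wrist_force: [-0.4, 0.4, 4.0]
gripper_width: 0.0007
grasp_force: 1.8
```

Emit:
arm_command([
  [0,0,-0.02,0,0,0,0],
  [0,0,-0.02,0,0,0,0],
])

```text
clock: 33.22
eef_pos: [0.4884, 0.2924, 0.0706]
ee_rot: [3.141, 0.0, -3.079]
wrist_force: [1.1, -0.5, 2.7]
gripper_width: 0.0004
grasp_force: 1.1
```

Emit:
arm_command([
  [0,0,-0.03,0,0,0,0],
  [0,0,-0.03,0,0,0,0],
])

```text
clock: 33.48
eef_pos: [0.4883, 0.2923, 0.0741]
ee_rot: [-3.142, -0.0, -3.079]
wrist_force: [-0.0, 0.7, 1.2]
gripper_width: 0.0007
grasp_force: 0.0
```

The force trace shows a soft spring of about 4 N over roughly 6 mm of travel, then a hard stop with the push reaching 40 N. The button therefore went fully down and has come back up. I'll withdraw and do a final check.

Emit:
arm_command([
  [0,0,-0.5,0,0,0,0],
  [0,0,-1,0,0,0,0],
  [0,0,-1,0,0,0,0],
])

```text
clock: 33.85
eef_pos: [0.4896, 0.293, 0.199]
ee_rot: [3.139, 0.006, -3.079]
wrist_force: [0.3, 0.5, -0.2]
gripper_width: 0.0006
grasp_force: 0.0
```

Emit:
arm_command([
  [0.5,0.5,-0.5,0,0,0,0],
  [1,1,-0.5,0,0,0,0],
  [1,1,-0.5,0,0,0,0],
  [1,1,-0.5,0,0,0,0],
])

```text
clock: 34.35
eef_pos: [0.3587, 0.4065, 0.254]
ee_rot: [3.141, -0.0, -3.075]
wrist_force: [0.6, -0.3, -0.0]
gripper_width: 0.0005
grasp_force: 0.0
```

Run:
```python
from h import *
a=cv2.imread('pics/top0.png').astype(int);b=cams.camera('top');cv2.imwrite('pics/top4.png',b);b=b.astype(int)
d=(cv2.blur(np.abs(a-b).max(2).astype(np.float32),(3,3))>35).astype(np.uint8)
n,l,s,ce=cv2.connectedComponentsWithStats(d);print(s[s[:,4]>8][1:])
m=(b[...,2]>110)&(b[...,1]<70)&(b[...,0]<70);k,l,s,ce=cv2.connectedComponentsWithStats(m.astype(np.uint8));print('red',s[s[:,4]>15][1:])
# hood: orange rect before / after
for q in(a,b):
    h=cv2.cvtColor(q[195:265,400:470].astype(np.uint8),cv2.COLOR_BGR2HSV);m=(h[...,0]>8)&(h[...,0]<24)&(h[...,1]>150)
    print(cv2.minAreaRect(np.argwhere(m)[:,::-1].astype(np.float32)),np.argwhere(m).mean(0))
o=arm.get_obs();print(o['clock'],o['eef_pos'])
```

```text
[[  321   170    14    14   116]
 [  220   191    25    19   343]
 [  223   210    22    31   561]
 [  436   226     6     8    41]
 [   39   232   198   162 11587]
 [  133   329    97    71  2945]
 [  185   338     6     7    21]
 [  284   342    20    37   421]
 [  317   351    49    31   570]
 [   22   364     7     5    21]
 [  305   365     7     7    26]
 [   77   368    13    13    84]
 [  372   370     7     6    12]
 [   22   373    27    10   155]
 [  367   378    25    22   247]
 [  330   381    25     6    68]
 [   72   384     3     3     9]
 [   77   386     4     6    11]
 [  278   396     6     4    21]]
red [[335  98  13  11  94]
 [180 141  23   9  66]
 [220 192  20  10 175]]
((38.26470947265625, 34.94117736816406), (29.589345932006836, 29.831880569458008), 14.03624439239502) [35.0697 37.8052]
((38.382354736328125, 34.97058868408203), (29.34680938720703, 29.831880569458008), 14.03624439239502) [35.1259 38.0608]
34.4 [0.3599 0.4053 0.2533]
```

Compared with the first top picture, only four things differ: the cell has left the tray, the cover is open, the cell shows under the hood, and the arm has moved. The hood is back to within 0.3 px of where it started. I'm handing in.

```bash
python3 -c "
from station import ticket
print(ticket.job_done())"
```

```text
the job is handed in; nothing more can be done
None
```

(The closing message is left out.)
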